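Fold the recipe tablet's stand and post the tablet into its charging dock

ROBOT

A 7-joint arm with a two-finger parallel gripper is mounted at the origin on the work surface. World frame = base frame: x ahead of the robot, y to its left, z up, the work surface at z = 0. Lengths are in m, angles in rad, forces in N, time in s.
With the tool pointing down it reaches from about 0.4 to 0.85 m from the base axis. Payload 10.4 kg.
Tool frame: the origin (TCP) lies between the finger pads; the fingertips stand 14 mm ahead of it and the grasp point (between the pads) lies 5 mm behind it (r.finger_overhang is the z of the fingertips in the tool frame, in m); z points along the fingers, y is the line along which they close (so a half turn about z gives the same grasp; the last joint's range is limited). The gripper opens to 87 mm and grips with 3 to 60 N. Pads are 19 mm wide; open, the fingers measure 117 mm over their backs; the gripper's body (75 mm by 190 mm) begins 51 mm behind the grasp point.
Start: joints at [1.216, 0.332, -0.065, 1.46, 0.022, 1.35, -0.088], TCP at [0.204, -0.591, 0.237] pointing down, gripper open.
Joint ranges: [-2.6, 2.6], [-0.5, 2.12], [-1.47, 1.34], [0.16, 2.42], [-1.27, 4.41], [0.06, 2.06], [-2.6, 2.6]. Speed limits (rad/s): [2.22, 2.22, 2.79, 2.79, 3.14, 3.14, 3.14].

INTERFACE

Orientations are given as a unit quaternion [x, y, z, w].
In Python, from bench import r, optics gives the robot as it stands.
- The arm moves only by the shell command python3 -m pendant 'ROWS' [FORCE]. ROWS is JSON, a list of rows, each a list of 7 numbers: the closure, from -1 (fully open) to 1 (shut), then the shift along the tool's x, y, z scaled (see below), then the turn, a rotation vector about the tool's x, y, z scaled (see below). In form: [[grip, x, y, z, rx, ry, rz], ...]. A call has 1 to 8 rows; each row is the pose to reach, as a shift and turn from the pose commanded when the call began, along the tool's axes at that moment; what a row does not reach only later rows make up. The controller multiplies each number of a shift by 0.3 m and each number of a turn by 120 degrees. A row lasts 1/8 s, in which the tool goes at most 62.5 mm and 10.7 degrees, less where a joint would pass 70% of its speed; a pose out of reach is approached as far as the arm can. A call with a number of a shift or a turn outside -1 to 1 is refused whole. A call with a gripper value outside its range is refused whole. The fingers move at their own pace and stop on an object; FORCE is the grip in N (left out, the last holds). Time passes only in rows, so rows that repeat a pose let the fingers close. It gives the time, the measured TCP pose, the force, the opening and the grip force at its end, in the units of the state.
- r.read_state(): the state, without advancing time (a new reading comes with each control period).
- optics.camera(name): name is "scene" or "top"; returns a dict with "pixels" (420x560x3 uint8, red, green, blue), "vfov" (degrees; the focal length in pixels is half the picture's height over the tangent of half this angle, whatever the lens; pixels are square), "cx", "cy" (the principal point, pixels), "rvec" (rotation vector, rad) and "tvec" (3), from world to camera coordinates, as OpenCV has them. Camera axes: x right, y down, z forward; pixel columns grow to the right and rows downward; lengths in m; the calibration is good to about 2 mm. A picture is of the moment at which its call begins. There is no depth.
- r.close_job(): hands the job in; it is judged then, once.
The state is a dict: "time": time; "joint_positions": joint angles; "joint_vel": joint speeds; "joint_torque": joint torques, N m; "ee_pos": TCP position; "eef_rot": TCP orientation; "ft_force": force on the tool from outside, world axes, zero at the start; "torque": the same for the moment, N m; "width": finger opening in m; "grip_force": force on a finger pad.
Only numpy, scipy, OpenCV 4.12 (cv2) and the standard library are available. Lean on these libraries where they do the work, as an engineer would, in place of code of your own. Each camera call takes 0.05 s, during which the arm holds its last target. There are 200 camera calls.

TASK

Service is over: put the recipe tablet away. Snap its folding stand shut against its back, then push the tablet upright, long edge down, through the slot in the top of the charging dock until it is fully home on the dock's floor, without ramming it, and let go. Leave the pot, the mug and the tomato tub where they are.

Things in the scene. Friction and masses are not known exactly. Their poses are not given: they have to be found in the camera images.
- tablet: recipe tablet in a dark teal case, 200 mm long (own y) x 125 mm high (own z) x 14 mm thick (own x), about 0.5 kg. Origin: middle of its bottom long edge, mid-thickness; own z runs up the tablet, own -x is the screen side, own +x the back. It starts on its bottom edge, reclined 25 degrees (0.436 rad) backwards onto its stand: an A-frame 73 mm deep, 112 mm high. May go in the slot either way round.
- stand (a joint): angle of the folding stand (rad): 0 = open (38 degrees from the back), 0.669 = folded flush. An over-centre spring holds it at either end: opened, it resists with about 0.23 N m, falling to nothing at 0.28 rad, then it snaps shut. The A-frame can be squeezed from above between the fingers, below the hinge; its feet rub on the worktop, and it snaps once lifted in the squeeze.
- stand_hinge (a point): middle of the stand's hinge, on the tablet's back, 108 mm above the bottom edge. The stand is a stiff aluminium plate, 90 mm wide and 4 mm thick, in the middle of the tablet's length; folded, it lies flush in a recess, the whole 14 mm thick. As it snaps the tablet may shift or tilt some mm in the fingers; folded, it can stand by itself on its bottom edge
- stand_foot (a point): middle of the stand's free lower end, 101 mm from the hinge
- dock: charging dock fixed to the worktop: slate-grey box 112 mm (own x) x 252 mm (own y) x 120 mm high, with one letter slot in the black middle of its top. Origin: centre of its underside. Inside are guides of the slot's width and a flat floor 20 mm above the worktop, 100 mm below the mouth: fully home, 25 mm of the tablet stand out, its top edge 145 mm above the worktop.
- slot (a point): centre of the slot's mouth, on the dock's top face, 120 mm above the worktop; axes as the dock's. The slot is 16.5 mm wide (own x) and 203 mm long (own y), with a 2 mm bevel round its mouth
- flap (a joint): sprung flap that closes the slot 8 mm below the mouth, hinged on the own +x side (rad, 0 = shut, about 1.15 with the tablet in). It yields downwards at about 10 to 15 N (the tablet's weight alone does not open it), then leans on the tablet's face and grips it by friction, so that the tablet stays at any depth until it is pushed on
- pot: steel pot, 104 mm across, two side handles along own y, 115 mm high; origin at the centre of its underside; leave alone
- mug: white mug, 80 mm across, 85 mm high, handle at own +y; origin at the centre of its underside; leave alone
- tomato_tub: clear tub with tomatoes, 116 mm square, 78 mm high; origin at the centre of its underside; leave alone

How it is judged:
On the way, in this order (a step that is already met when the one before it is completed fails the run):
1. the stand is folded shut (value of joint stand above 0.6 rad), for 0.2 s.
2. the tablet, folded and upright, has entered the slot (z of tablet in the frame of slot below -0.02 m and horizontal distance between tablet and slot below 0.012 m and angle between tablet's own z axis and vertical below 0.2 rad and value of joint stand above 0.6 rad), for 0.2 s.
At the end, for the whole second after the job is handed in: The tablet stands in the dock's slot, upright within 0.1 rad, its bottom edge at least 96 mm below the mouth (floor at 100 mm) and within 8 mm of the slot's centre, its stand folded (joint above 0.6 rad), at rest and released (z of tablet in the frame of slot below -0.096 m and horizontal distance between tablet and slot below 0.008 m and angle between tablet's own z axis and vertical below 0.1 rad and value of joint stand above 0.6 rad and linear speed of tablet below 0.02 m/s); the robot touches nothing.
It fails at once if the tablet is rammed against the dock (over 90 N) (contact force between tablet and dock above 90 N).
It fails at once if the pot, the mug or the tub is moved more than 40 mm or tipped (distance of any of pot, mug, tomato_tub from where it was at the start of the episode above 0.04 m or angle between any of pot, mug, tomato_tub's own z axis and vertical above 0.4 rad).
It also fails if it takes over 67 s, if anything falls off the work surface, if the arm or the gripper's body presses on something with over 40 N, if the wrist force passes 120 N, or if a joint passes its speed limit or range.

## Working session

There is one attempt and no reset: what is moved stays moved. The work goes in short steps, Python scripts to look and compute and a shell command to move; the robot and the scene stay as the last step left them, time stands still between calls to the robot, and variables do not carry over. Pictures are saved under pics/ and viewed, at most 10 in all, crops included, and the job is handed in when it is done.

```bash
ls; mkdir -p pics; python3 - <<'E'
from bench import r, optics
import cv2,numpy as np
s=r.read_state(); print({k:np.round(v,3).tolist() for k,v in s.items()}, r.finger_overhang)
for n in("scene","top"):
    c=optics.camera(n); cv2.imwrite(f"pics/{n}0.png",c["pixels"][:,:,::-1])
    print(n,c["vfov"],c["cx"],c["cy"],c["rvec"],c["tvec"])
E
```

```text
pics
{'time': 0.0, 'joint_positions': [1.216, 0.333, -0.065, 1.461, 0.022, 1.35, -0.089], 'joint_vel': [0.0, -0.001, -0.0, 0.0, -0.0, 0.0, 0.001], 'joint_torque': [0.0, -62.325, 0.025, -38.99, -0.061, 0.04, 0.0], 'ee_pos': [0.203, -0.591, 0.236], 'eef_rot': [0.986, 0.165, -0.0, -0.001], 'ft_force': [-0.166, 0.409, 0.088], 'torque': [-0.045, -0.009, -0.031], 'grip_force': 0.0, 'width': 0.087} 0.014
scene 44.53431845969442 280.47793695651103 205.81551056501098 [ 2.12630406  1.45284371 -0.47880183] [-0.22858312 -0.40608868  1.4298661 ]
top 48.21667105874406 282.64327216964824 211.58067690550268 [ 2.15896249 -2.13397563  0.1439497 ] [-0.01110819  0.61629978  1.03883707]
```

View pics/scene0.png

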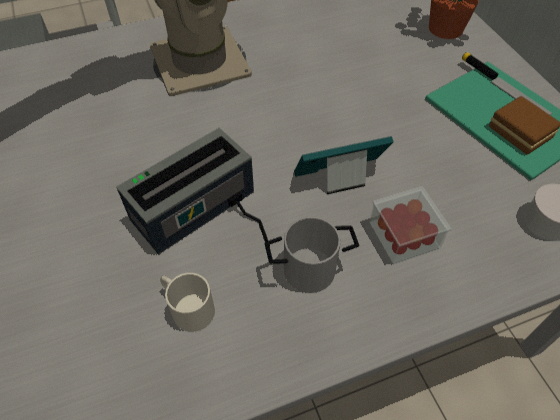

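View pics/top0.png

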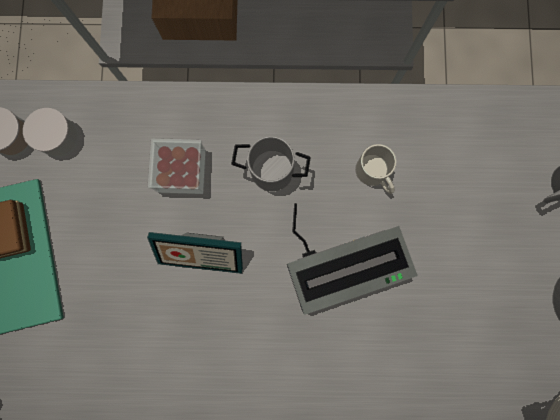

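The scene view shows the tablet at about (345,155) with its stand toward the viewer, the dock at (187,185), the pot at (312,250), the mug at (188,300) and the tub at (410,225). The top view has the tablet at (196,253), its stand peeking out above it at (203,237), and the dock at (352,270) with the slot at (350,272).

```bash
cat > h.py <<'E'
from bench import r, optics
import cv2,numpy as np
def cam(n):
    c=optics.camera(n); c["R"]=cv2.Rodrigues(np.array(c["rvec"],float))[0]; c["t"]=np.array(c["tvec"],float)
    c["f"]=c["pixels"].shape[0]/2/np.tan(np.radians(c["vfov"]/2)); return c
def ray(c,p,z):   # pixel -> world point on plane z
    o=-c["R"].T@c["t"]; d=c["R"].T@np.array([(p[0]-c["cx"])/c["f"],(p[1]-c["cy"])/c["f"],1.])
    return o+d*(z-o[2])/d[2]
def tri(c1,p1,c2,p2):
    P=[c["f"]*0 + np.diag([c["f"],c["f"],1])@np.c_[c["R"],c["t"]] for c in(c1,c2)]
    q=[np.array([p[0]-c["cx"],p[1]-c["cy"]],float).reshape(2,1) for c,p in((c1,p1),(c2,p2))]
    X=cv2.triangulatePoints(P[0],P[1],*q)[:,0]; return X[:3]/X[3]
def proj(c,X):
    x=c["R"]@np.asarray(X,float)+c["t"]; return np.array([x[0]/x[2]*c["f"]+c["cx"],x[1]/x[2]*c["f"]+c["cy"]])
E
python3 - <<'E'
from h import *
t=cam("top"); s=cam("scene")
for n,c in(("top",t),("scene",s)):
    print(n,"cam at",np.round(-c["R"].T@c["t"],3))
for p,z,n in([(270,162),.115,'pot'],[(378,162),.085,'mug'],[(178,166),.078,'tub']): print(n,np.round(ray(t,p,z),3))
# big views for corners
for n,c,(u0,v0,u1,v1) in(("top",t,(140,215,420,320)),("scene",s,(110,125,410,255))):
    cv2.imwrite(f"pics/{n}1.png",cv2.resize(c["pixels"][v0:v1,u0:u1,::-1],None,fx=2.66,fy=2.66,interpolation=cv2.INTER_CUBIC))
# tablet teal mask & dock top mask, slot mask
for n,c in(("top",t),("scene",s)):
    hsv=cv2.cvtColor(c["pixels"],cv2.COLOR_RGB2HSV)
    teal=cv2.inRange(hsv,(80,110,20),(100,255,140))
    cs=sorted(cv2.findContours(teal,0,2)[0],key=cv2.contourArea)[-3:]
    for k in cs: print(n,"teal",cv2.contourArea(k),cv2.approxPolyDP(k,3,True)[:,0].tolist())
    blk=cv2.inRange(hsv,(0,0,0),(180,255,45))
    for k in sorted(cv2.findContours(blk,0,2)[0],key=cv2.contourArea)[-4:]: print(n,"blk",cv2.contourArea(k),np.round(cv2.boxPoints(cv2.minAreaRect(k)),1).tolist())
E
```

```text
top cam at [ 0.466 -0.011  1.114]
scene cam at [ 1.179 -0.214  0.909]
pot [0.715 0.025 0.115]
mug [ 0.725 -0.217  0.085]
tub [0.713 0.234 0.078]
top teal 0.0 [[6, 258]]
top teal 0.0 [[33, 249]]
top teal 656.5 [[149, 233], [160, 263], [151, 240], [234, 248], [241, 272], [240, 243]]
top blk 95.0 [[283.8999938964844, 208.1999969482422], [295.8999938964844, 203.6999969482422], [314.5, 252.39999389648438], [302.6000061035156, 257.0]]
top blk 111.0 [[19.0, 203.0], [27.299999237060547, 202.5], [30.299999237060547, 251.6999969482422], [22.0, 252.1999969482422]]
top blk 2079.5 [[146.60000610351562, 263.70001220703125], [149.0, 237.5], [244.10000610351562, 246.39999389648438], [241.6999969482422, 272.5]]
top blk 3202.5 [[295.79998779296875, 272.20001220703125], [398.20001220703125, 237.1999969482422], [408.20001220703125, 266.5], [305.79998779296875, 301.5]]
scene teal 77.5 [[201, 202], [194, 206], [192, 217], [203, 210]]
scene teal 79.5 [[190, 209], [178, 217], [180, 225], [187, 220]]
scene teal 1069.0 [[391, 137], [303, 155], [295, 175], [326, 167], [327, 156], [366, 148], [368, 160], [376, 158], [392, 142]]
scene blk 250.5 [[464.70001220703125, 60.900001525878906], [469.5, 53.900001525878906], [498.0, 73.5999984741211], [493.1000061035156, 80.5999984741211]]
scene blk 374.5 [[291.3999938964844, 158.89999389648438], [325.0, 152.1999969482422], [328.5, 169.5], [294.79998779296875, 176.1999969482422]]
scene blk 2663.0 [[127.4000015258789, 190.3000030517578], [226.60000610351562, 132.39999389648438], [239.8000030517578, 155.1999969482422], [140.6999969482422, 213.0]]
scene blk 4211.5 [[118.0, 191.0], [262.6000061035156, 156.5], [287.79998779296875, 262.29998779296875], [143.1999969482422, 296.79998779296875]]
```

View pics/top1.png

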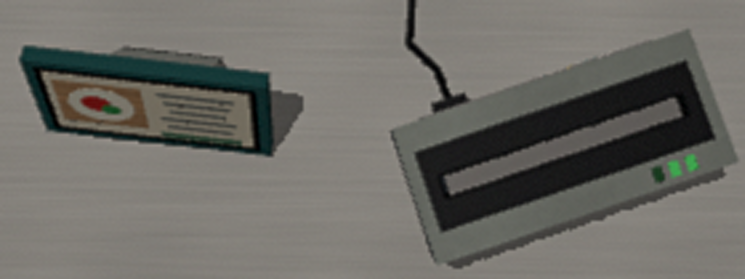

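View pics/scene1.png

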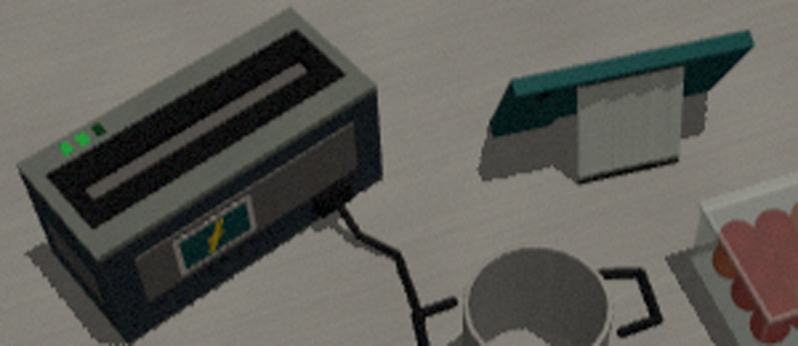

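Top crop: the tablet corners are at about (148,232), (241,242), (242,273) and (157,264), and the slot strip runs from about (308,286) to (397,258). The scene crop shows the tablet's back and stand, with the stand foot between about (328,193) and (365,185), and the dock's slot from (142,197) to (226,151).

```bash
python3 - <<'E'
from h import *
t=cam("top"); s=cam("scene")
def hull(c,seed,r0):
    pass
for n,c,ctr in(("top",t,(352,270)),("scene",s,(184,173))):
    hsv=cv2.cvtColor(c["pixels"],cv2.COLOR_RGB2HSV)
    blk=cv2.inRange(hsv,(0,0,0),(180,255,52))
    ks,h=cv2.findContours(blk,cv2.RETR_CCOMP,cv2.CHAIN_APPROX_NONE)
    for i,k in enumerate(ks):
        a=cv2.contourArea(k)
        if a<300: continue
        x,y,w,hh=cv2.boundingRect(k)
        if not(x<ctr[0]<x+w and y<ctr[1]<y+hh): continue
        P=np.array([ray(c,p,.12)[:2] for p in k[:,0]]).astype(np.float32)*1000
        (cx,cy),wh,ang=cv2.minAreaRect(P)
        d=cv2.fitLine(P,cv2.DIST_L2,0,.01,.01)[:2,0]
        print(n,"hole" if h[0][i][3]>=0 else "outer",a,"centre",cx,cy,"size",wh,"ang",ang,"moment",P.mean(0),"dir deg",np.degrees(np.arctan2(d[1],d[0])))
# dock outer corners (top)
D=[ray(t,p,.12)[:2]*1000 for p in[(286.6,263.9),(399.4,226.7),(416.7,275.2),(304.3,312)]]; print("dock corners",np.round(D,1).tolist(),"mean",np.mean(D,0))
# tablet
for nm,p,z in(("topbackL",(148.5,232.5),.1133),("topbackR",(241.1,242.3),.1133),("botfrR",(241.5,273),.006),("botfrL",(157.5,264),.006)):
    print(nm,np.round(ray(t,p,z)*1000,1))
for nm,p,z in(("topbackL",(391.5,141),.1133),("topbackR",(303,155.5),.1133),("foot1",(327.5,193),.0),("foot2",(365,185),.0)):
    print("scene",nm,np.round(ray(s,p,z)*1000,1))
E
```

```text
top outer 3240.5 centre 484.9332580566406 -151.40432739257812 size (64.73615264892578, 228.13006591796875) ang 19.25557518005371 moment [ 484.67102 -151.36821] dir deg -70.69672
top hole 799.0 centre 484.51959228515625 -150.2427520751953 size (20.355438232421875, 198.9824981689453) ang 18.910493850708008 moment [ 484.1505  -149.71718] dir deg -70.794136
scene outer 4292.0 centre 621.5497436523438 -158.5410614013672 size (270.6799621582031, 256.71923828125) ang 86.24482727050781 moment [ 613.7337  -128.27687] dir deg 57.29599
scene outer 2714.0 centre 485.2056884765625 -150.48728942871094 size (65.50019836425781, 229.24267578125) ang 19.189105987548828 moment [ 486.76297 -153.90219] dir deg -70.78154
scene hole 527.0 centre 489.28009033203125 -151.29473876953125 size (16.231975555419922, 196.42584228515625) ang 19.12619400024414 moment [ 490.1935  -153.46585] dir deg -70.77597
dock corners [[494.4, -14.1], [575.9, -253.2], [474.1, -287.1], [395.5, -51.9]] mean [ 484.96015686 -151.59788642]
topbackL [558.  282.6 113.3]
topbackR [539.3  83.5 113.3]
botfrR [475.2  91.    6. ]
botfrL [493.8 289.    6. ]
scene topbackL [557.6 281.3 113.3]
scene topbackR [527.3  90.  113.3]
scene foot1 [558.5 140.8   0. ]
scene foot2 [568.5 229.6   0. ]
```

```bash
cat >> h.py <<'E'
from scipy.spatial.transform import Rotation as Ro
def down(yaw):  # tool pointing down, tool y at yaw degrees
    y=np.array([np.cos(np.radians(yaw)),np.sin(np.radians(yaw)),0]); z=np.array([0,0,-1.]); return np.c_[np.cross(y,z),y,z]
def to(pos,yaw,pitch=0):
    s=r.read_state(); R=Ro.from_quat(s["eef_rot"]); G=Ro.from_matrix(down(yaw))
    d=R.inv().apply(np.array(pos)-s["ee_pos"])/.3; w=(R.inv()*G).as_rotvec()/np.radians(120)
    print("shift",np.round(d,3),"turn",np.round(w,3))
E
python3 - <<'E'
from h import *
to((.43,-.30,.26),-5.4); to((.5313,.1852,.26),-5.4)
E
```

```text
shift [ 1.029 -0.671 -0.079] turn [-0.    -0.    -0.547]
shift [ 1.875 -2.09  -0.078] turn [-0.    -0.    -0.547]
```

```bash
python3 -m pendant '[[-1,0.15,-0.1,-0.08,0,0,-0.08],[-1,0.3,-0.2,-0.08,0,0,-0.16],[-1,0.45,-0.3,-0.08,0,0,-0.24],[-1,0.6,-0.4,-0.08,0,0,-0.32],[-1,0.75,-0.5,-0.08,0,0,-0.4],[-1,0.9,-0.6,-0.08,0,0,-0.48],[-1,1,-0.67,-0.08,0,0,-0.547],[-1,1,-0.67,-0.08,0,0,-0.547]]' 30
python3 -c "
from h import *
to((.50,.0,.24),-5.4); to((.5313,.1852,.22),-5.4)"
```

```text
time: 1.3
ee_pos: [0.4236, -0.3003, 0.2608]
eef_rot: [0.737, 0.676, 0.0, 0.0]
ft_force: [-1.0, -0.3, 0.5]
width: 0.087
grip_force: 0.0
shift [1.019 0.167 0.07 ] turn [ 0.    -0.     0.004]
shift [1.643 0.217 0.137] turn [ 0.    -0.     0.004]
```

```bash
python3 -m pendant '[[-1,0.15,0.02,0,0,0,0],[-1,0.3,0.04,0,0,0,0],[-1,0.45,0.07,0,0,0,0],[-1,0.6,0.1,0,0,0,0],[-1,0.75,0.12,0,0,0,0],[-1,0.9,0.15,0,0,0,0],[-1,1,0.167,0,0,0,0],[-1,1,0.167,0,0,0,0]]'
python3 -c "
from h import *
to((.5313,.1852,.22),-5.4)"
```

```text
time: 2.3
ee_pos: [0.4999, -0.0076, 0.2606]
eef_rot: [0.739, 0.674, 0.0, -0.0]
ft_force: [0.0, -0.6, 0.6]
width: 0.0866
grip_force: 0.0
shift [0.65  0.046 0.136] turn [ 0.    -0.     0.001]
```

```bash
python3 -m pendant '[[-1,0.15,0.01,0,0,0,0],[-1,0.3,0.02,0,0,0,0],[-1,0.45,0.04,0,0,0,0],[-1,0.55,0.05,0,0,0,0],[-1,0.63,0.05,0.05,0,0,0],[-1,0.643,0.05,0.09,0,0,0],[-1,0.643,0.05,0.137,0,0,0],[-1,0.643,0.05,0.137,0,0,0]]'
python3 -c "
from h import *
to((.5313,.1852,.078),-5.4)
c=cam('scene'); cv2.imwrite('pics/s2.png',cv2.resize(c['pixels'][60:270,230:510,::-1],None,fx=2.5,fy=2.5))"
```

```text
time: 3.3
ee_pos: [0.5324, 0.1794, 0.2182]
eef_rot: [0.74, 0.672, -0.001, -0.0]
ft_force: [0.7, -0.6, 0.0]
width: 0.087
grip_force: 0.0
shift [ 0.02  -0.005  0.467] turn [-0.001  0.001 -0.001]
```

View pics/s2.png

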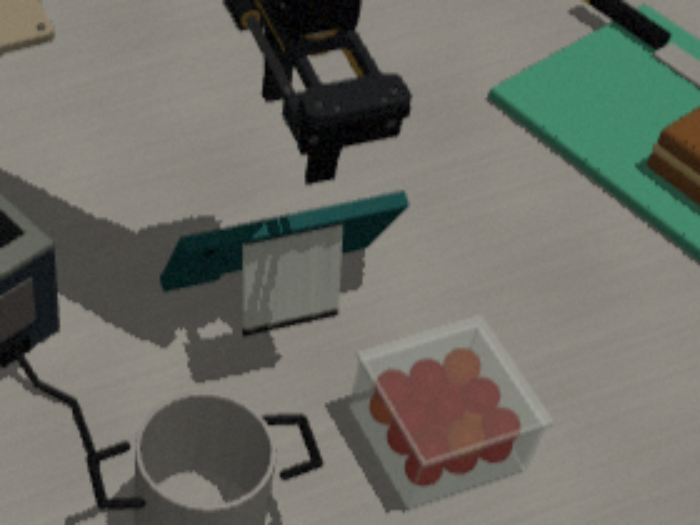

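The gripper hangs above the tablet, with its near finger at (320,165) in the crop. The stand is below it at (292,280), so the straddle lines up.

```bash
python3 -m pendant '[[-1,0.02,-0.005,0.08,0,0,0],[-1,0.02,-0.005,0.16,0,0,0],[-1,0.02,-0.005,0.24,0,0,0],[-1,0.02,-0.005,0.32,0,0,0],[-1,0.02,-0.005,0.4,0,0,0],[-1,0.02,-0.005,0.467,0,0,0],[-1,0.02,-0.005,0.467,0,0,0]]'
python3 -m pendant '[[0.1,0,0,0,0,0,0],[0.1,0,0,0,0,0,0],[0.3,0,0,0,0,0,0],[0.3,0,0,0,0,0,0]]' 20
```

```text
time: 4.22
ee_pos: [0.5311, 0.1869, 0.0784]
eef_rot: [0.74, 0.673, -0.001, -0.0]
ft_force: [0.0, -0.2, 1.1]
width: 0.0871
grip_force: 0.0
time: 4.72
ee_pos: [0.5318, 0.1876, 0.0796]
eef_rot: [0.739, 0.673, 0.0, 0.0]
ft_force: [0.6, -0.3, -0.5]
width: 0.0545
grip_force: 0.0
```

```bash
python3 -m pendant '[[1,0,0,0,0,0,0],[1,0,0,0,0,0,0],[1,0,0,0,0,0,0],[1,0,0,0,0,0,0],[1,0,0,0,0,0,0],[1,0,0,0,0,0,0]]' 25
```

```text
time: 5.48
ee_pos: [0.5313, 0.1878, 0.0797]
eef_rot: [0.739, 0.673, -0.0, -0.0]
ft_force: [-2.8, -0.2, 6.9]
width: 0.0353
grip_force: 22.6
```

Squeezed to 35 mm with the feet rubbing on the worktop; now lift in the squeeze.

```bash
python3 -m pendant '[[1,0,0,-0.02,0,0,0],[1,0,0,-0.04,0,0,0],[1,0,0,-0.07,0,0,0],[1,0,0,-0.1,0,0,0],[1,0,0,-0.1,0,0,0],[1,0,0,-0.1,0,0,0]]' 35
python3 -c "
from h import *
c=cam('scene'); cv2.imwrite('pics/s3.png',cv2.resize(c['pixels'][60:270,230:510,::-1],None,fx=2.5,fy=2.5))"
```

```text
time: 6.22
ee_pos: [0.5315, 0.1874, 0.1091]
eef_rot: [0.739, 0.673, -0.0, 0.0]
ft_force: [-0.4, -0.5, -4.5]
width: 0.0142
grip_force: 35.0
```

View pics/s3.png

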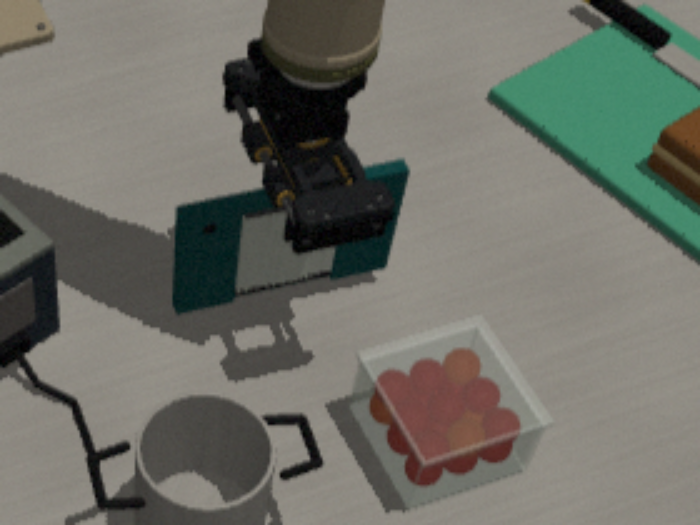

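Folded: the gripper opening is 14.2 mm. The tablet hangs upright in the fingers, with the stand flush against its back. Next: lift, carry it over the dock, and measure how it sits in the grip.

```bash
python3 -m pendant '[[1,0,0,-0.1,0,0,0],[1,0,0,-0.2,0,0,0],[1,0,0,-0.3,0,0,0],[1,0,0,-0.4,0,0,0],[1,0,0,-0.46,0,0,0],[1,0,0,-0.46,0,0,0]]'
python3 -c "
from h import *
to((.485,-.1512,.245),19.25)"
```

```text
time: 7.02
ee_pos: [0.532, 0.1879, 0.2479]
eef_rot: [0.739, 0.673, 0.001, 0.0]
ft_force: [0.1, -0.0, -4.9]
width: 0.0135
grip_force: 35.0
shift [-1.14  -0.051  0.009] turn [ 0.001 -0.    -0.205]
```

```bash
python3 -m pendant '[[1,-0.1,0,0,0,0,-0.02],[1,-0.25,-0.01,0,0,0,-0.05],[1,-0.4,-0.015,0,0,0,-0.08],[1,-0.55,-0.02,0,0,0,-0.11],[1,-0.7,-0.03,0,0,0,-0.14],[1,-0.85,-0.04,0,0,0,-0.17],[1,-0.95,-0.05,0,0,0,-0.205],[1,-1,-0.05,0,0,0,-0.205]]'
python3 -c "
from h import *
to((.485,-.1512,.245),19.25)"
```

```text
time: 8.02
ee_pos: [0.4877, -0.1114, 0.2459]
eef_rot: [0.58, 0.815, -0.001, -0.001]
ft_force: [-0.3, 1.1, -4.7]
width: 0.0137
grip_force: 35.0
shift [-0.122 -0.052  0.003] turn [-0.001 -0.    -0.001]
```

```bash
python3 -m pendant '[[1,-0.06,-0.025,0,0,0,0],[1,-0.122,-0.052,0,0,0,0],[1,-0.122,-0.052,0,0,0,0],[1,-0.122,-0.052,0,0,0,0]]'
python3 - <<'E'
from h import *
to((.485,-.1512,.245),19.25)
s=cam("scene"); t=cam("top"); st=r.read_state(); tcp=np.array(st["ee_pos"])
a=np.radians(19.25); n=np.array([np.cos(a),np.sin(a),0]); l=np.array([-np.sin(a),np.cos(a),0])
for nm,c in(("scene",s),("top",t)):
    hsv=cv2.cvtColor(c["pixels"],cv2.COLOR_RGB2HSV)
    m=cv2.inRange(hsv,(80,100,15),(100,255,160))
    ks=sorted([k for k in cv2.findContours(m,0,2)[0]],key=cv2.contourArea)[-4:]
    for k in ks: print(nm,cv2.contourArea(k),cv2.approxPolyDP(k,2.5,True)[:,0].tolist())
im=np.vstack([cv2.resize(s["pixels"][60:220,60:340,::-1],None,fx=1.85,fy=1.85,interpolation=2),cv2.resize(t["pixels"][200:360,240:520,::-1],None,fx=1.85,fy=1.85,interpolation=2)])
cv2.imwrite("pics/m4.png",im)
E
```

```text
time: 8.52
ee_pos: [0.4863, -0.1488, 0.2473]
eef_rot: [0.579, 0.816, 0.0, -0.0]
ft_force: [-0.8, 0.0, -5.3]
width: 0.0135
grip_force: 35.0
shift [-0.006 -0.007  0.008] turn [ 0. -0.  0.]
scene 78.0 [[201, 202], [194, 207], [191, 218], [203, 210]]
scene 81.5 [[190, 209], [178, 216], [180, 225], [187, 220]]
scene 671.0 [[216, 87], [201, 94], [210, 95], [219, 107], [218, 119], [201, 130], [204, 149], [225, 137], [220, 93]]
scene 1720.0 [[158, 117], [121, 137], [141, 188], [165, 172], [153, 131], [169, 122], [165, 123]]
top 0.0 [[14, 256]]
top 351.0 [[348, 273], [344, 269], [306, 281], [314, 288], [342, 279]]
```

View pics/m4.png

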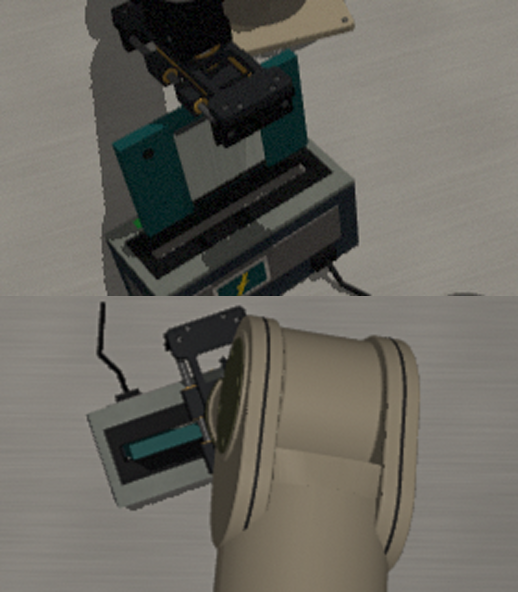

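The scene half shows the tablet upright above the slot, with its back-face bottom corners at about (141,188) and (225,137). In the top half the left end of the tablet's top face at about (306,281)–(314,288) lies over the slot; the arm hides the rest.

```bash
cat > m.py <<'E'
from h import *
s=cam("scene"); st=r.read_state(); tcp=np.array(st["ee_pos"])
a=np.radians(19.25); n=np.array([np.cos(a),np.sin(a),0]); l=np.array([-np.sin(a),np.cos(a),0])
sl=np.array([.485,-.1512,.12])
def plane(c,p,d):  # pixel -> (along l from slot, z) on the vertical plane n.X=d
    o=-c["R"].T@c["t"]; v=c["R"].T@np.array([(p[0]-c["cx"])/c["f"],(p[1]-c["cy"])/c["f"],1.])
    X=o+v*(d-n@o)/(n@v); return (X-sl)@l*1000,X[2]*1000
hsv=cv2.cvtColor(s["pixels"],cv2.COLOR_RGB2HSV)
m=cv2.inRange(hsv,(80,100,15),(100,255,160)); d=n@tcp+.007
ks=[k[:,0] for k in cv2.findContours(m,0,cv2.CHAIN_APPROX_NONE)[0] if cv2.contourArea(k)>300]
P=np.array([plane(s,p,d) for k in ks for p in k]).astype(np.float32)
print("tcp rel slot: n %.1f l %.1f z %.1f"%((tcp-sl)@n*1000,(tcp-sl)@l*1000,tcp[2]*1000))
lo,hi=P[:,0].min(),P[:,0].max()
# bottom edge: lowest point in each l-bin near the ends
B=[(x,P[(abs(P[:,0]-x)<2.5),1].min()) for x in np.r_[np.arange(lo+5,lo+45,5),np.arange(hi-40,hi-4,5)] if (abs(P[:,0]-x)<2.5).any()]
B=np.array(B); B=B[B[:,1]<np.median(B[:,1])+6]; k=np.polyfit(B[:,0],B[:,1],1); print("bottom edge z at centre",k,B.round(1).tolist())
# ends near the bottom and near mid height
z0=np.polyval(k,0)
for h in(8,25,45,65,85):
    q=P[(abs(P[:,1]-z0-h)<4),0]; print("h",h,"ends",q.min().round(1),q.max().round(1),"mid",((q.min()+q.max())/2).round(1),"len",np.ptp(q).round(1))
E
python3 m.py
```

```text
tcp rel slot: n 2.0 l 2.0 z 247.4
bottom edge z at centre [2.35931999e-03 1.54445159e+02] [[-97.0, 154.4], [-92.0, 154.9], [-87.0, 153.0], [-82.0, 155.1], [-77.0, 154.6], [-72.0, 155.7], [-67.0, 154.8], [-62.0, 151.8], [60.8, 152.6], [65.8, 154.8], [70.8, 155.8], [75.8, 152.7], [80.8, 156.0], [85.8, 155.5], [90.8, 155.0], [95.8, 154.6]]
h 8 ends -100.2 100.1 mid -0.1 len 200.3
h 25 ends -101.8 99.2 mid -1.3 len 201.0
h 45 ends -101.5 99.2 mid -1.1 len 200.7
h 65 ends -101.7 98.9 mid -1.4 len 200.7
h 85 ends -101.5 98.9 mid -1.3 len 200.4
```

```bash
python3 - <<'E'
from m import *
t=cam("top")
for p in[(306,281),(314,288),(344,269),(342,279)]:
    X=ray(t,p,.2794); print(p,"n %.1f l %.1f"%((X-sl)@n*1000,(X-sl)@l*1000))
to(sl+l*.0033+np.array([0,0,.097]),19.25)
E
```

```text
tcp rel slot: n 1.9 l 1.9 z 247.4
bottom edge z at centre [5.41191316e-04 1.55211434e+02] [[-96.9, 154.3], [-91.9, 156.3], [-86.9, 155.4], [-81.9, 155.0], [-76.9, 154.5], [-71.9, 155.6], [-66.9, 154.7], [-61.9, 155.7], [61.0, 156.7], [66.0, 154.7], [71.0, 154.2], [76.0, 155.3], [81.0, 154.8], [86.0, 155.4], [91.0, 154.9], [96.0, 156.0]]
h 8 ends -100.2 100.2 mid -0.0 len 200.4
h 25 ends -101.7 99.6 mid -1.1 len 201.3
h 45 ends -101.5 101.0 mid -0.3 len 202.5
h 65 ends -101.7 99.3 mid -1.2 len 201.0
h 85 ends -101.9 100.9 mid -0.5 len 202.8
(306, 281) n 10.7 l 105.5
(314, 288) n -5.3 l 96.2
(344, 269) n 9.2 l 35.1
(342, 279) n -6.2 l 44.3
shift [ 0.005 -0.006  0.101] turn [0. 0. 0.]
```

```bash
python3 -m pendant '[[1,0.004,-0.006,0.03,0,0,0],[1,0.004,-0.006,0.06,0,0,0],[1,0.004,-0.006,0.09,0,0,0],[1,0.004,-0.006,0.1,0,0,0],[1,0.004,-0.006,0.1,0,0,0],[1,0.004,-0.006,0.1,0,0,0]]' 55
python3 - <<'E'
from m import *
to(sl+l*.0033+np.array([0,0,.097]),19.25)
E
python3 -m pendant '[[1,0,0,0.006,0,0,0],[1,0,0,0.013,0,0,0],[1,0,0,0.02,0,0,0],[1,0,0,0.027,0,0,0],[1,0,0,0.027,0,0,0]]'
```

```text
time: 9.52
ee_pos: [0.4841, -0.1488, 0.2176]
eef_rot: [0.579, 0.815, 0.0, 0.0]
ft_force: [-0.3, -1.1, -4.6]
width: 0.0135
grip_force: 55.0
tcp rel slot: n -0.0 l 2.5 z 217.7
bottom edge z at centre [-6.63478602e-03  1.26584870e+02] [[-97.2, 126.9], [-92.2, 127.4], [-87.2, 125.9], [-82.2, 128.0], [-77.2, 127.5], [-72.2, 128.0], [-67.2, 125.9], [-62.2, 127.0], [63.5, 127.9], [68.5, 126.2], [73.5, 125.6], [78.5, 126.2], [83.5, 125.7], [88.5, 126.8], [93.5, 124.6], [98.5, 125.7]]
h 8 ends -99.3 103.5 mid 2.1 len 202.8
h 25 ends -102.2 100.2 mid -1.0 len 202.4
h 45 ends -101.9 99.9 mid -1.0 len 201.8
h 65 ends -100.4 99.9 mid -0.3 len 200.3
h 85 ends -101.3 99.6 mid -0.8 len 200.9
shift [0.003 0.    0.002] turn [ 0.  0. -0.]
time: 10.2
ee_pos: [0.4839, -0.1488, 0.209]
eef_rot: [0.579, 0.815, -0.0, -0.0]
ft_force: [0.4, -0.2, -4.6]
width: 0.0133
grip_force: 55.0
```

```bash
python3 -m pendant '[[1,0.003,0,0.007,0,0,0],[1,0.003,0,0.014,0,0,0],[1,0.003,0,0.02,0,0,0],[1,0.003,0,0.02,0,0,0]]'
```

```text
time: 10.7
ee_pos: [0.4836, -0.1481, 0.2031]
eef_rot: [0.579, 0.815, -0.0, 0.0]
ft_force: [0.3, -1.9, -4.9]
width: 0.0138
grip_force: 55.0
```

```bash
python3 -m pendant '[[1,0,0,0.007,0,0,0],[1,0,0,0.014,0,0,0],[1,0,0,0.02,0,0,0],[1,0,0,0.027,0,0,0],[1,0,0,0.027,0,0,0]]'
```

```text
time: 11.32
ee_pos: [0.4839, -0.1482, 0.1962]
eef_rot: [0.579, 0.815, -0.0, 0.001]
ft_force: [-4.5, -0.6, 8.2]
width: 0.0133
grip_force: 55.0
```

The flap is yielding at about 13 N; go on.

```bash
python3 -m pendant '[[1,0,0,0.01,0,0,0],[1,0,0,0.02,0,0,0],[1,0,0,0.03,0,0,0],[1,0,0,0.04,0,0,0],[1,0,0,0.05,0,0,0],[1,0,0,0.05,0,0,0]]'; python3 m.py | head -1
```

```text
time: 12.08
ee_pos: [0.4825, -0.1486, 0.1798]
eef_rot: [0.579, 0.815, -0.001, -0.001]
ft_force: [-5.7, -2.4, 2.0]
width: 0.0135
grip_force: 55.0
tcp rel slot: n -1.5 l 3.2 z 179.9
```

```bash
python3 -m pendant '[[1,0,0.003,0.014,0,0,0],[1,0,0.003,0.028,0,0,0],[1,0,0.003,0.042,0,0,0],[1,0,0.003,0.056,0,0,0],[1,0,0.003,0.07,0,0,0],[1,0,0.003,0.084,0,0,0],[1,0,0.003,0.1,0,0,0],[1,0,0.003,0.1,0,0,0]]'; python3 m.py
```

```text
time: 13.12
ee_pos: [0.4826, -0.1486, 0.149]
eef_rot: [0.579, 0.815, -0.001, -0.002]
ft_force: [-5.7, -2.9, -4.5]
width: 0.0135
grip_force: 55.0
tcp rel slot: n -1.5 l 3.3 z 149.0
bottom edge z at centre [5.03233323e-03 1.14339753e+02] [[-97.9, 114.6], [-92.9, 114.0], [-87.9, 114.5], [-82.9, 115.1], [-77.9, 113.5], [-72.9, 110.2], [-67.9, 115.1], [-62.9, 112.9], [-60.3, 114.0], [-55.3, 113.4], [-50.3, 115.6], [-45.3, 115.0]]
h 8 ends -101.5 -45.1 mid -73.3 len 56.4
h 25 ends -101.9 -45.1 mid -73.5 len 56.8
h 45 ends -101.0 -45.1 mid -73.0 len 55.8
h 65 ends -100.7 -21.8 mid -61.3 len 78.9
h 85 ends -99.8 -46.8 mid -73.3 len 53.1
```

```bash
python3 -m pendant '[[-0.3,0,0,0,0,0,0],[-0.3,0,0,0,0,0,0],[-0.3,0,0,-0.06,0,0,0],[-0.3,0,0,-0.14,0,0,0],[-0.3,0,0,-0.21,0,0,0],[-0.3,0,0,-0.21,0,0,0],[-0.3,0,0,-0.21,0,0,0]]'
python3 -m pendant '[[1,0,0,0,0,0,0],[1,0,0,0,0,0,0],[1,0,0,0,0,0,0],[1,0,0,0,0,0,0],[1,0,0,0,0,0,0]]' 20
python3 -c "
from m import *
to(sl+n*0+l*.000+np.array([0,0,.085]),19.25)
c=s;cv2.imwrite('pics/s5.png',cv2.resize(c['pixels'][60:270,60:340,::-1],None,fx=2.5,fy=2.5))"
```

```text
time: 14.05
ee_pos: [0.4846, -0.1476, 0.2133]
eef_rot: [0.579, 0.815, 0.0, 0.0]
ft_force: [-0.2, 0.2, -0.6]
width: 0.0563
grip_force: 0.0
time: 14.68
ee_pos: [0.4845, -0.1477, 0.2131]
eef_rot: [0.579, 0.815, 0.0, 0.0]
ft_force: [0.4, -0.7, 0.7]
width: 0.0146
grip_force: 0.0
tcp rel slot: n 0.7 l 3.5 z 213.1
bottom edge z at centre [-1.20504414e-03  1.17298528e+02] [[-97.8, 116.8], [-92.8, 118.9], [-87.8, 117.3], [-82.8, 116.8], [-77.8, 117.3], [-72.8, 116.8], [-67.8, 117.3], [-62.8, 118.3], [61.3, 117.6], [66.3, 114.2], [71.3, 118.2], [76.3, 117.6], [81.3, 117.0], [86.3, 117.6], [91.3, 117.0], [96.3, 118.1]]
h 8 ends -102.2 99.4 mid -1.4 len 201.6
h 25 ends -101.9 100.9 mid -0.5 len 202.8
h 45 ends -102.8 100.3 mid -1.2 len 203.1
h 65 ends -101.4 98.3 mid -1.5 len 199.7
h 85 ends -100.5 -10.0 mid -55.3 len 90.5
shift [-0.012 -0.002  0.027] turn [0. 0. 0.]
```

View pics/s5.png

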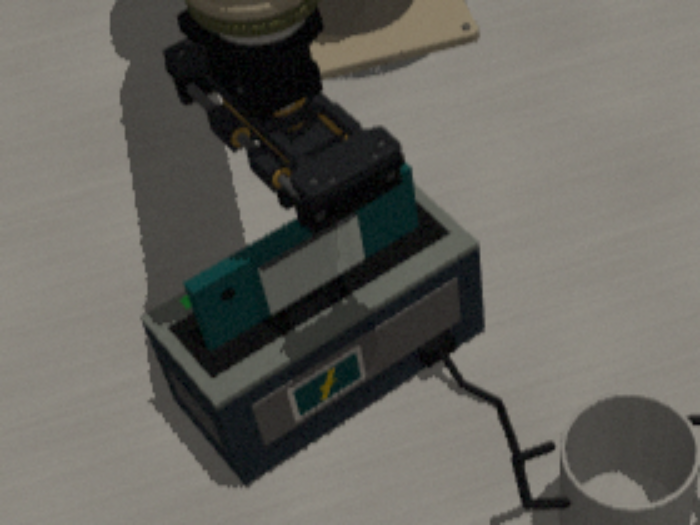

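The tablet stands in the slot, part way in and released. The fingers are above its top edge and still closing.

```bash
python3 -m pendant '[[1,-0.01,-0.002,0,0,0,0],[1,-0.01,-0.002,0,0,0,0],[1,-0.01,-0.002,0.02,0,0,0],[1,-0.01,-0.002,0.04,0,0,0],[1,-0.01,-0.002,0.04,0,0,0]]' 20
```

```text
time: 15.35
ee_pos: [0.4845, -0.1506, 0.2004]
eef_rot: [0.579, 0.815, -0.0, -0.001]
ft_force: [0.2, 0.0, 0.3]
width: 0.0005
grip_force: 0.0
```

```bash
python3 -m pendant '[[1,0,0,0.015,0,0,0],[1,0,0,0.03,0,0,0],[1,0,0,0.045,0,0,0],[1,0,0,0.06,0,0,0],[1,0,0,0.06,0,0,0]]'
```

```text
time: 15.98
ee_pos: [0.4846, -0.1507, 0.1827]
eef_rot: [0.579, 0.815, -0.0, -0.0]
ft_force: [0.0, -0.3, 0.5]
width: 0.001
grip_force: 0.0
```

```bash
python3 -m pendant '[[1,0,0,0.012,0,0,0],[1,0,0,0.024,0,0,0],[1,0,0,0.036,0,0,0],[1,0,0,0.048,0,0,0],[1,0,0,0.06,0,0,0],[1,0,0,0.06,0,0,0]]'; python3 -c "
from m import *
cv2.imwrite('pics/s6.png',cv2.resize(s['pixels'][60:270,60:340,::-1],None,fx=2.5,fy=2.5))" | tail -1
```

```text
time: 16.73
ee_pos: [0.4848, -0.1506, 0.1648]
eef_rot: [0.579, 0.815, 0.0, -0.0]
ft_force: [-0.5, -0.1, 0.1]
width: 0.0004
grip_force: 0.0
h 45 ends -102.6 -10.5 mid -56.5 len 92.1Traceback (most recent call last):
  File "<string>", line 2, in <module>
    from m import *
  File "m.py", line 20, in <module>
    q=P[(abs(P[:,1]-z0-h)<4),0]; print("h",h,"ends",q.min().round(1),q.max().round(1),"mid",((q.min()+q.max())/2).round(1),"len",np.ptp(q).round(1))
                                                    ~~~~~^^
    return umr_minimum(a, axis, None, out, keepdims, initial, where)
ValueError: zero-size array to reduction operation minimum which has no identity
```

```bash
python3 -c "
from h import *
s=cam('scene')
cv2.imwrite('pics/s6.png',cv2.resize(s['pixels'][60:270,60:340,::-1],None,fx=2.5,fy=2.5))"
```

```text
(no output)
```

View pics/s6.png

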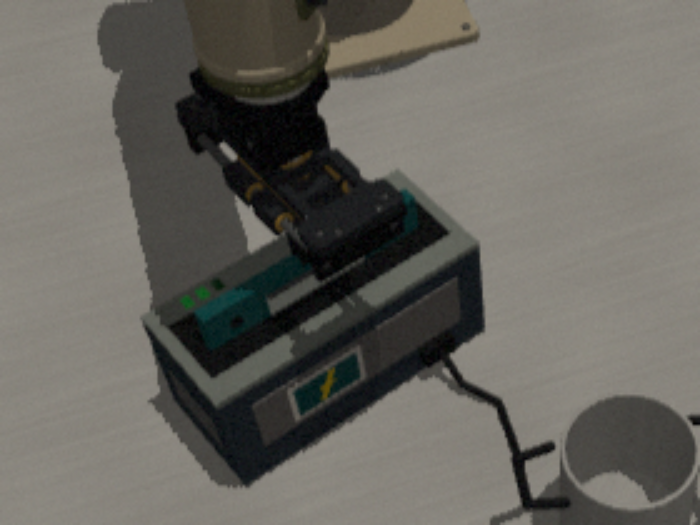

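The tablet has followed the fingers down and now stands a little over 25 mm out, level. About 6 mm are left, in small steps.

```bash
python3 -m pendant '[[1,0,0,0.005,0,0,0],[1,0,0,0.01,0,0,0],[1,0,0,0.014,0,0,0],[1,0,0,0.014,0,0,0]]'
```

```text
time: 17.32
ee_pos: [0.485, -0.1507, 0.1609]
eef_rot: [0.579, 0.815, 0.0, 0.0]
ft_force: [0.4, 0.6, 0.5]
width: 0.0005
grip_force: 0.4
```

```bash
python3 -m pendant '[[1,0,0,0.003,0,0,0],[1,0,0,0.006,0,0,0],[1,0,0,0.006,0,0,0],[1,0,0,0.006,0,0,0]]'
```

```text
time: 17.82
ee_pos: [0.485, -0.1508, 0.1595]
eef_rot: [0.579, 0.815, -0.0, 0.0]
ft_force: [-0.9, 0.3, 4.9]
width: 0.0003
grip_force: 2.7
```

```bash
python3 -m pendant '[[1,0,0,0.003,0,0,0],[1,0,0,0.006,0,0,0],[1,0,0,0.006,0,0,0],[1,0,0,0.006,0,0,0]]'
```

```text
time: 18.32
ee_pos: [0.4856, -0.1506, 0.1594]
eef_rot: [0.579, 0.815, -0.0, 0.001]
ft_force: [-6.2, 2.7, 22.6]
width: 0.0003
grip_force: 10.8
```

It's firmly on the floor: 23 N with no further travel, and the tips are at 145 mm. Retreat and check.

```bash
python3 -m pendant '[[1,0,0,-0.05,0,0,0],[1,0,0,-0.15,0,0,0],[1,0,0,-0.3,0,0,0],[1,0,0,-0.4,0,0,0],[1,0,0,-0.4,0,0,0],[1,0,0,-0.4,0,0,0]]'
python3 -c "
from h import *
s=cam('scene')
cv2.imwrite('pics/s7.png',cv2.resize(s['pixels'][60:270,60:340,::-1],None,fx=2.5,fy=2.5,interpolation=2))"
```

```text
time: 19.08
ee_pos: [0.4846, -0.1507, 0.2767]
eef_rot: [0.579, 0.815, -0.0, -0.0]
ft_force: [0.3, 0.4, -0.7]
width: 0.0
grip_force: 0.0
```

View pics/s7.png

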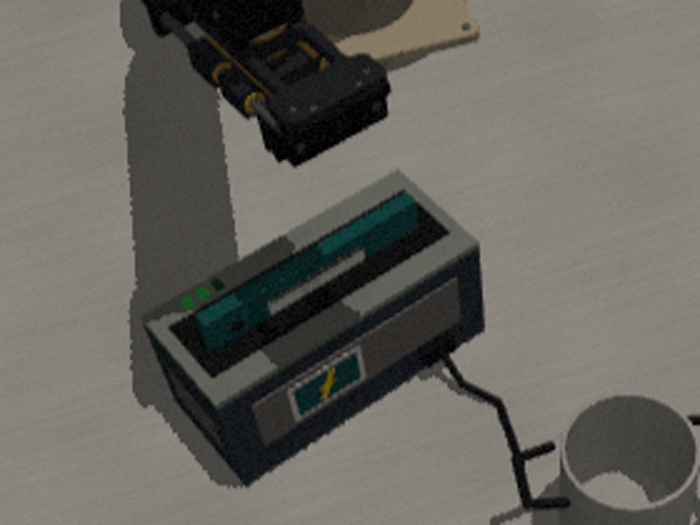

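The tablet stands level and home in the dock, with the same height showing at both ends, at (205,335) and (416,218). The gripper is clear of it.

```bash
python3 -c "
from bench import r
print(r.close_job())"
```

```text
the job is handed in; nothing more can be done
None
```

I folded the stand shut and pushed the tablet home on the dock's floor (peak push about 23 N). I let go, left the pot, mug and tub untouched, and handed the job in at about 19 s; no verdict came back.

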